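# Turn a cover plate over on the painting stand

## Task

The cover plate on the yellow stand has to be painted on its other side. First clear the stand: lift the orange tray of sockets by its handle, carry it level so that nothing spills, and stand it in the middle of the blue mat. Then take the red-handled turner, slide its blade under the plate and flip the plate over the step so that it lies flat on the black deck, green side down - the gripper must not touch the plate, and nothing else on the bench may be disturbed - and lay the turner back with its blade flat on the bench, clear of the stand.

Things in the scene. Friction and masses are not known exactly. Their poses are not given: they have to be found in the camera images.
- stand: Fixed yellow stand 150 wide (y); origin on the bench under the step, +x = turning direction. Base 6 thick, x=-135..160. Rails along x at x=-130..-2, tops 30 above the bench, inner faces at y=+-45: the channel between them, under the plate, is open at the -x end. At x=0 a step up to the deck (x=0..160, top at 35, black).
- stand_step (a point): Middle of the step's upper edge: stand x=0, y=0, 35 above the bench; stand's axes. The plate lies on the rails, one edge 1 to 4 from the step. Raised by its other edge it pivots on the step and, past upright, falls over onto the deck.
- stand_deck (a point): Middle of the deck's top: stand frame x=80, y=0, 35 above the bench. Axes as the stand's.
- plate: Square aluminium cover plate 120 x 120 x 6, about 0.22 kg, one face painted green, the other bare metal. Origin in the middle of the bare face; z points out of the green face (up at the start, edges parallel to the stand's within 2 degrees).
- turner: Turner (spatula), 0.26 kg, stands stably by itself, blade flat on the bench. Steel blade 130 (x) x 70 (y) x 3; origin in the middle of its underside, x towards the free front edge, z up. From its rear end (x=-62) a shank and red handle rise back and up at 45 degrees, along (-0.707, 0, 0.707); the red handle, from 40 to 120 along it, is 18 wide (y) and 24 deep.
- turner_grip (a point): On the red handle's axis, 88 along from its foot: turner frame x=-122, y=0, z=63.5. Grip across y (18 wide), best with the tool pointing along the handle, 45 degrees from vertical.
- tray: Orange open tray 120 (x) x 90 (y), walls 30 high and 4 thick, about 0.3 kg, standing on the deck at the start. Origin under its middle. A black handle bar along x (120 long, 12 wide, from 75 to 91 above the tray's underside) spans its middle on two end posts.
- tray_grip (a point): Middle of the tray's handle bar, 83 above the tray's underside; grip across the tray's y (12 wide).
- mat: Blue mat fixed to the bench, 160 (x) x 140 (y) x 4 thick; origin under its middle.
- socket0: Loose steel socket, 24 diameter, 30 tall, 0.06 kg, in the tray; origin in the middle of its underside.
- socket1: As socket0.
- socket2: As socket0.
- socket3: As socket0.
- tin: Bystander: red tin, 70 diameter, 90 tall, near the mat; origin under its middle.
- jar: Bystander: glass jar with steel lid, 84 diameter, 110 tall; origin under its middle.
- tape: Bystander: orange roll of tape, 100 diameter, 25 high; origin under its middle.
- hammer: Bystander: hammer lying on the bench.
- screwdriver: Bystander: screwdriver lying on the bench near the robot.

How it is judged:
On the way, in this order (a step that is already met when the one before it is completed fails the run):
1. the tray stands let go in the middle of the blue mat with all four sockets in it, before the plate is raised (horizontal distance between tray and mat below 0.035 m and height (world z) of tray below 0.01 m and contact force between the fingers and tray below 0.1 N and angle between plate's own z axis and vertical below 0.2 rad and distance between each of socket0, socket1, socket2, socket3 and tray below 0.075 m), for 0.2 s.
2. the plate is raised more than 35 degrees on the turner, which the gripper holds (angle between plate's own z axis and vertical between 0.61 and 1.7 rad and contact force between turner and plate above 0.05 N and contact force between the fingers and turner above 1 N), for 0.02 s.
3. the plate lies green side down on the deck (angle between plate's own z axis and vertical above 3.04 rad and x of plate in the frame of stand above 0.03 m and height (world z) of plate between 0.034 and 0.047 m), for 0.2 s.
At the end, for the whole second after the job is handed in: Plate at rest flat (5 deg) on the deck, green down, its middle 30-125 mm beyond the step, within 50 mm of the deck's centre line; tray level on the mat, middles within 35 mm, all four sockets inside; turner at rest, blade flat on the bench, touching neither stand nor plate (all of step 3 and x of plate in the frame of stand below 0.125 m and y of plate in the frame of stand between -0.05 and 0.05 m and linear speed of each of plate, turner below 0.02 m/s and horizontal distance between tray and mat below 0.035 m and height (world z) of tray below 0.01 m and angle between each of tray, turner's own z axis and vertical below 0.1 rad and distance between each of socket0, socket1, socket2, socket3 and tray below 0.075 m and height (world z) of turner below 0.008 m and contact force between turner and stand below 0.05 N and contact force between turner and plate below 0.05 N).
It fails at once if the gripper or the arm touches the plate (contact force between any of the fingers, the arm and plate above 0.3 N).
It fails at once if the tray is tipped by more than 20 degrees (angle between tray's own z axis and vertical above 0.35 rad).
It fails at once if a bystander (tin, jar, tape, hammer, screwdriver) is moved by more than 30 mm (distance of any of tin, jar, tape, hammer, screwdriver from where it was at the start of the episode above 0.03 m).
It also fails if it takes over 67 s, if anything falls off the work surface, if the arm or the gripper's body presses on something with over 40 N, if the wrist force passes 120 N, or if a joint passes its speed limit or range.

## Robot

A 6-joint arm with a two-finger parallel gripper is mounted at the origin on the work surface. World frame = base frame: x ahead of the robot, y to its left, z up, the work surface at z = 0. Lengths are in m, angles in rad, forces in N, time in s.
With the tool pointing down it reaches from about 0.3 to 0.775 m from the base axis. Payload 14.6 kg.
Tool frame: the origin (TCP) lies midway between the tips of the shut fingers; the grasp point (between the pads) lies 19 mm behind it (env.hold_point_z is the distance from the TCP to the grasp point, in m); z points along the fingers, y is the line along which they close (so a half turn about z gives the same grasp; the last joint's range is limited). The gripper opens to 85 mm and grips with 20 to 120 N. Pads are 22 mm wide; open, the fingers measure 114 mm over their backs; the gripper's body (76 mm by 85 mm) begins 54 mm behind the grasp point. The pads swing forward as they close: fully open they stand 13 mm farther back than shut.
Start: joints at [-1.358, 0.3, 1.521, -0, 1.321, -0.067], TCP at [0.152, -0.529, 0.231] pointing down, gripper open.
Joint ranges: [-3.03, 3.03], [-0.79, 2.21], [0.23, 2.52], [-1.04, 4.18], [0, 3.07], [-2.55, 2.55]. Speed limits (rad/s): [2.22, 2.22, 2.57, 3.14, 3.14, 3.14].

## Interface

Orientations are given as a unit quaternion [w, x, y, z].
In Python, from station import env gives the robot as it stands. The module is installed in compiled form; this text tells all that it offers.
- The arm moves only by the tool drive_tool, never from a script. Its argument "series" is a list that holds one entry, the list of rows, each a list of 7 numbers: the turn, a rotation vector about the tool's x, y, z in degrees, then the shift along the tool's x, y, z in mm, then the opening in per cent of the stroke, from 0 (shut) to 100 (fully open). A call has 1 to 20 rows; each row shifts and turns the commanded pose from where the row before left it, along the tool's axes as they then stand; what a row does not reach is not made up. A row lasts 1/10 s, in which the tool goes at most 50 mm and 8.59 degrees, less where a joint would pass 70% of its speed; a pose out of reach is approached as far as the arm can. A call is refused whole if a number of a shift passes 50 or a number of a turn 8.59, either way. A call with a gripper value outside its range is refused whole. The fingers move at their own pace and stop on an object; the grip force is fixed at half the most. Time passes only in rows, so rows that do not move let the fingers close. It gives the time, the measured TCP pose, the force, the opening and the grip force at its end, in the units of the state.
- env.read_state(): the state, without advancing time (a new reading comes with each control period).
- env.camera(name): name is "side" or "top" or "wrist"; returns the picture (420x560x3 uint8, red, green, blue); there is no depth.
- env.camera_info(name): a dict with "camera_matrix" (3x3 intrinsics, pixels), "rvec" (rotation vector, rad) and "tvec" (3), from world to camera coordinates, as OpenCV has them. Camera axes: x right, y down, z forward; pixel columns grow to the right and rows downward; lengths in m; the calibration is good to about 2 mm. A picture is of the moment at which its call begins: read the wrist's pose just before it. camera_info takes no time and is no camera call; for the wrist camera it gives the pose at the moment of the call.
- env.job_done(): hands the job in; it is judged then, once.
The state is a dict: "t": time; "joint_positions": joint angles; "qd": joint speeds; "effort": joint torques, N m; "tool_pos": TCP position; "orientation": TCP orientation; "contact_force": force on the tool from outside, world axes, zero at the start; "ft_torque": the same for the moment, N m; "finger_gap": finger opening in m; "gripper_force": force on a finger pad.
Only numpy, scipy, OpenCV 4.12 (cv2) and the standard library are available. Lean on these libraries where they do the work, as an engineer would, in place of code of your own. Each camera call takes 0.05 s, during which the arm holds its last target. There are 200 camera calls.

## Working session

There is one attempt and no reset: what is moved stays moved. The work goes in short steps, Python scripts to look and compute and a tool call to move; the robot and the scene stay as the last step left them, time stands still between calls to the robot, and variables do not carry over. Pictures are saved under pics/ and viewed, at most 10 in all, crops included, and the job is handed in when it is done.

Besides the shell and the picture viewer there is one more tool, called after "Emit:" as name([rows], argument=value, ...), one row to a line, values as JSON. drive_tool: Moves the arm, as the interface text tells. Its arguments: {"type":"object","properties":{"series":{"type":"array"}},"required":["series"]}

```bash
mkdir -p pics
python3 - <<'E'
from station import env
import cv2,numpy as np
for n in("top","side"):
    im=env.camera(n); cv2.imwrite(f"pics/{n}0.png",cv2.resize(im[:,:,::-1],(800,600),interpolation=cv2.INTER_CUBIC))
    i=env.camera_info(n); print(n,i)
s=env.read_state();print(s,env.hold_point_z)
E
```

```text
top {'camera_matrix': array([[411.41075968,   0.        , 275.98901242],
       [  0.        , 411.41075968, 203.12564105],
       [  0.        ,   0.        ,   1.        ]]), 'rvec': array([ 2.21424195, -2.15533557,  0.10097842]), 'tvec': array([-0.03221404,  0.56419437,  1.16550079])}
side {'camera_matrix': array([[386.80274787,   0.        , 282.77060521],
       [  0.        , 386.80274787, 213.47816085],
       [  0.        ,   0.        ,   1.        ]]), 'rvec': array([ 0.50952649, -2.55494608,  1.4034152 ]), 'tvec': array([0.50979213, 0.19233001, 0.85566271])}
{'t': 0.1, 'joint_positions': array([-1.35761819e+00,  3.00442292e-01,  1.52154058e+00,  7.58971855e-06,
        1.32072256e+00, -6.65869297e-02]), 'qd': array([ 3.40638140e-04, -2.14995311e-03, -3.42781181e-04,  3.15343856e-05,
       -1.60992054e-03,  2.29246197e-04]), 'effort': array([ 1.99257287e-03, -5.44375849e+01, -3.62369227e+01, -5.08158405e-05,
        3.06769274e-03, -5.34692504e-06]), 'tool_pos': array([ 0.15182997, -0.52839612,  0.23075425]), 'orientation': array([-5.55165793e-04,  9.90232359e-01,  1.39425842e-01, -3.70780453e-05]), 'contact_force': array([-0.24625716, -0.28838156,  0.11445442]), 'ft_torque': array([-0.00956701,  0.00941119, -0.0183229 ]), 'gripper_force': 0.0, 'finger_gap': 0.08591902555319472} 0.0187
```

View pics/top0.png

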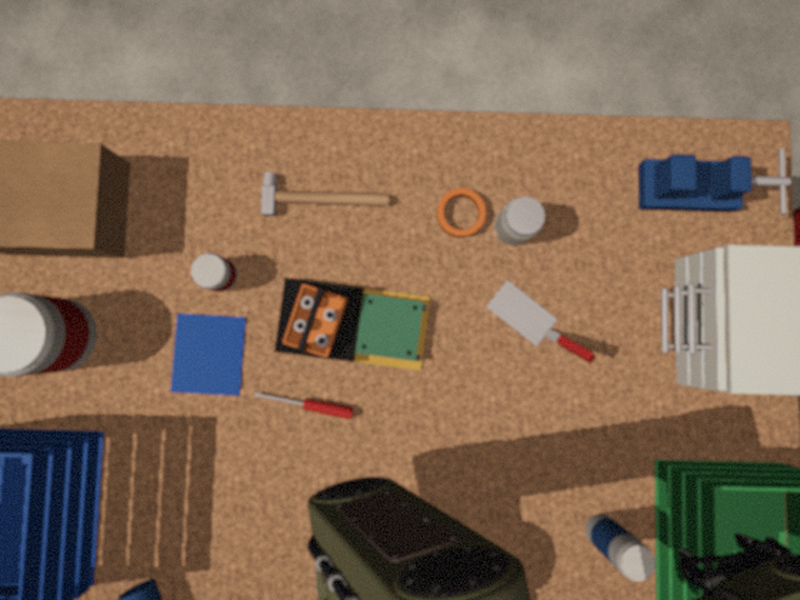

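View pics/side0.png

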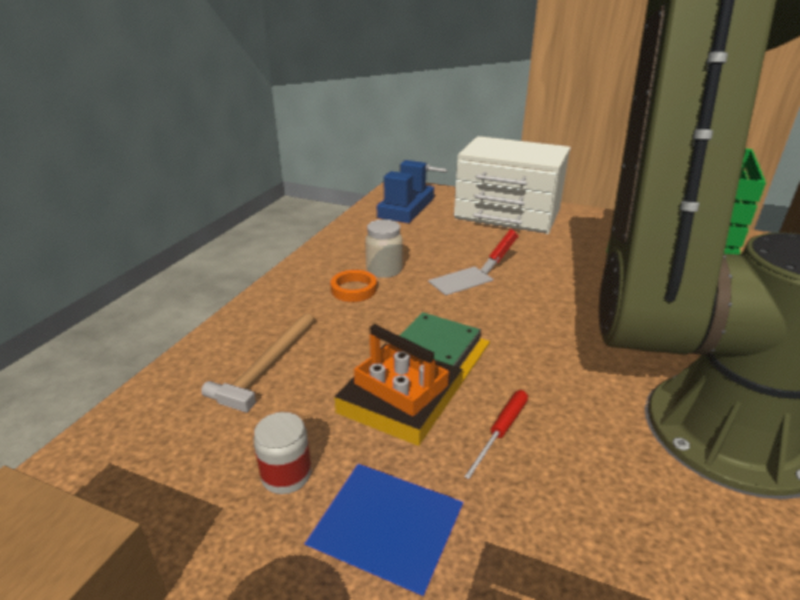

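```bash
cat > h.py <<'E'
from station import env
import cv2,numpy as np
from scipy.spatial.transform import Rotation as R
def w(name,uv,z,info=None):
    i=info or env.camera_info(name); Rm=cv2.Rodrigues(i["rvec"])[0]; t=i["tvec"]
    uv=np.atleast_2d(np.array(uv,float)); z=np.broadcast_to(z,len(uv))
    d=np.c_[uv,np.ones(len(uv))]@np.linalg.inv(i["camera_matrix"]).T@Rm; c=-Rm.T@t
    return c+d*((z-c[2])/d[:,2])[:,None]
def proj(name,P):
    i=env.camera_info(name); return cv2.projectPoints(np.array(P,float).reshape(-1,1,3),i["rvec"],i["tvec"],i["camera_matrix"],None)[0][:,0]
E
python3 - <<'E'
from h import *
im=env.camera("top")
hsv=cv2.cvtColor(im,cv2.COLOR_RGB2HSV)
def rect(lo,hi,box,z):
    m=cv2.inRange(hsv,lo,hi); k=np.zeros_like(m);x0,y0,x1,y1=box;k[y0:y1,x0:x1]=1;m*=k
    c=max(cv2.findContours(m,0,1)[0],key=cv2.contourArea)[:,0]
    P=w("top",c,z)[:,:2]; print(np.round(cv2.boxPoints(cv2.minAreaRect((P*1000).astype(np.float32)))),cv2.minAreaRect((P*1000).astype(np.float32)))
rect((100,120,60),(130,255,255),(110,210,180,285),.004)
rect((60,60,40),(85,255,255),(240,190,310,265),.036)
a=cv2.resize(im[190:265,180:310],None,fx=4,fy=4,interpolation=2); b=cv2.resize(im[190:265,340:420],None,fx=4,fy=4,interpolation=2)
o=np.hstack([a,b])[:, :800]; print(o.shape)
cv2.imwrite("pics/crop1.png",o[:,:,::-1])
print(w("top",[[180,190],[310,265]],0))
E
```

```text
[[348. 292.]
 [501. 287.]
 [506. 422.]
 [352. 427.]] ((426.8336181640625, 357.07373046875), (135.4147491455078, 153.54278564453125), 88.21200561523438)
[[429. -63.]
 [543. -73.]
 [554.  50.]
 [440.  61.]] ((491.4150085449219, -6.249847412109375), (124.0335693359375, 114.40763092041016), 84.5961685180664)
(300, 800, 3)
[[ 0.59776254  0.26641354  0.        ]
 [ 0.38870578 -0.12104564  0.        ]]
```

View pics/crop1.png

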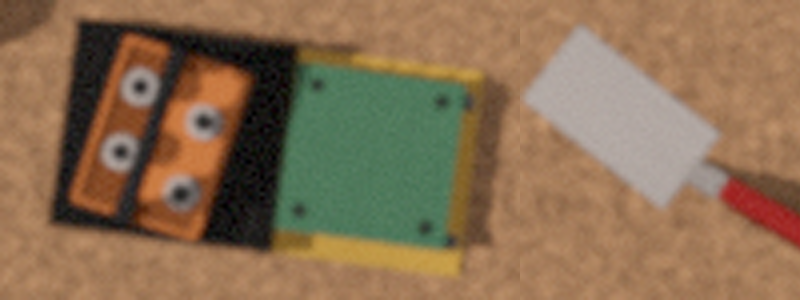

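Run:
```python
from h import *
L=lambda a:np.array(a,float)/4+[180,190]-0.375
T=lambda a:(np.array(a,float)-[520,0])/4+[340,190]-0.375
def sh(n,px,z):
    P=w("top",px,z)[:,:2]*1000; e=np.diff(np.r_[P,P[:1]],axis=0)
    print(n,np.round(P).tolist(),"c",np.round(P.mean(0),1),"len",np.round(np.hypot(*e.T)),"ang",np.round(np.degrees(np.arctan2(e[:,1],e[:,0])),1))
sh("deck",L([[82,22],[300,48],[272,250],[52,222]]),.035)
sh("plate",L([[300,62],[470,78],[450,248],[275,235]]),.036)
sh("tray",L([[122,33],[252,72],[205,240],[70,205]]),.065)
sh("handle",L([[178,50],[128,222]]),.126)
sh("blade",T([[580,25],[720,132],[668,208],[525,100]]),.003)
sh("red",np.array([[557,337],[592,356]])*.7,0)
```

```text
deck [[581.0, 201.0], [567.0, 44.0], [423.0, 60.0], [438.0, 216.0]] c [502.  130.1] len [157. 145. 157. 143.] ang [-95.3 173.9  84.3  -6.1]
plate [[556.0, 44.0], [548.0, -78.0], [427.0, -66.0], [433.0, 58.0]] c [491.3 -10.5] len [122. 122. 124. 124.] ang [-93.8 174.6  87.3  -6.4]
tray [[571.0, 167.0], [546.0, 76.0], [429.0, 104.0], [451.0, 198.0]] c [499.4 136.4] len [ 95. 120.  96. 124.] ang [-105.2  166.3   77.1  -14.5]
handle [[555.0, 121.0], [442.0, 149.0]] c [498.6 134.9] len [117. 117.] ang [165.9 -14.1]
blade [[594.0, -248.0], [518.0, -352.0], [462.0, -314.0], [538.0, -209.0]] c [ 528. -281.] len [129.  68. 130.  69.] ang [-126.2  146.2   54.2  -35.2]
red [[479.0, -354.0], [442.0, -426.0]] c [ 460.9 -390.2] len [81. 81.] ang [-117.1   62.9]
```

```bash
cat >> h.py <<'E'
def ori(head,tilt=0,roll=0):
    "tool x along heading (deg), tool z down, then tilted by tilt about tool y"
    c,s=np.cos(np.radians(head)),np.sin(np.radians(head))
    x=np.array([c,s,0]);z=np.array([0,0,-1.]);return R.from_matrix(np.c_[x,np.cross(z,x),z])*R.from_euler('y',tilt,degrees=True)
def cur():
    s=env.read_state(); q=s["orientation"]; return s["tool_pos"]*1000,R.from_quat([q[1],q[2],q[3],q[0]]),s
def plan(wps,p=None,r=None,rd=1,rr=1):
    "wps: (pos mm, Rotation, opening, mm/row, [min rows])"
    if p is None: p,r,_=cur()
    out=[]
    for wp in wps:
        P,Q,g,v=wp[:4]; P=np.array(P,float); n0=wp[4] if len(wp)>4 else 1
        n=max(n0,int(np.ceil(np.linalg.norm(P-p)/v)),int(np.ceil(np.degrees((r.inv()*Q).magnitude())/7.5)))
        for k in range(n):
            f=1/(n-k); d=np.round(r.inv().apply((P-p)*f),rd); t=np.round(np.degrees((r.inv()*Q).as_rotvec())*f,rr)
            p=p+r.apply(d); r=r*R.from_rotvec(np.radians(t)); out.append([float(a)+0. for a in t]+[float(a)+0. for a in d]+[g])
    for i in range(0,len(out),20): print(str([[int(a) if a==int(a) else a for a in o] for o in out[i:i+20]]).replace(" ",""))
    print(len(out),np.round(p,1)); return p,r
E
python3 - <<'E'
from h import *
plan([((499,135,200),ori(-14),100,42),((499,135,99),ori(-14),100,35)],rd=0)
E
```

```text
[[0,0,1.7,29,-30,2,100],[0,0,1.7,28,-31,2,100],[0,0,1.7,27,-32,2,100],[0,0,1.7,26,-33,2,100],[0,0,1.7,25,-33,2,100],[0,0,1.7,24,-34,2,100],[0,0,1.7,23,-35,2,100],[0,0,1.6,22,-35,2,100],[0,0,1.7,21,-36,2,100],[0,0,1.6,20,-37,1,100],[0,0,1.7,19,-37,2,100],[0,0,1.6,17,-38,1,100],[0,0,1.7,17,-38,2,100],[0,0,1.6,15,-38,1,100],[0,0,1.7,14,-39,2,100],[0,0,1.6,13,-39,1,100],[0,0,1.7,12,-40,2,100],[0,0,1.6,11,-40,1,100],[0,0,0,0,0,34,100],[0,0,0,0,0,34,100]]
[[0,0,0,0,0,33,100]]
21 [498.7 135.3  99.4]
```

Emit:
drive_tool([
  [[0,0,1.7,29,-30,2,100],[0,0,1.7,28,-31,2,100],[0,0,1.7,27,-32,2,100],[0,0,1.7,26,-33,2,100],[0,0,1.7,25,-33,2,100],[0,0,1.7,24,-34,2,100],[0,0,1.7,23,-35,2,100],[0,0,1.6,22,-35,2,100],[0,0,1.7,21,-36,2,100],[0,0,1.6,20,-37,1,100],[0,0,1.7,19,-37,2,100],[0,0,1.6,17,-38,1,100],[0,0,1.7,17,-38,2,100],[0,0,1.6,15,-38,1,100],[0,0,1.7,14,-39,2,100],[0,0,1.6,13,-39,1,100],[0,0,1.7,12,-40,2,100],[0,0,1.6,11,-40,1,100],[0,0,0,0,0,0,100]],
])

```text
t: 2.05
tool_pos: [0.4996, 0.1383, 0.1995]
orientation: [-0.0, 0.993, -0.12, -0.0]
contact_force: [1.5, -0.3, 0.8]
finger_gap: 0.0854
gripper_force: 0.0
```

Run:
```python
from h import *
im=env.camera("wrist"); cv2.imwrite("pics/w1.png",im[:,:,::-1])
p,r,s=cur();print(p,r.as_matrix().round(3),s["joint_positions"].round(2))
i=env.camera_info("wrist");Rm=cv2.Rodrigues(i["rvec"])[0];print(-Rm.T@i["tvec"],Rm)
plan([((499,135,99),ori(-14),100,35)],rd=0)
```

```text
[498.85546779 136.59877977 199.49194626] [[ 0.971 -0.239 -0.001]
 [-0.239 -0.971 -0.   ]
 [-0.001  0.001 -1.   ]] [0.2  0.26 1.65 0.   1.23 2.01]
[0.57652456 0.11599534 0.34222411] [[-0.23925459 -0.97095397  0.00237279]
 [-0.92297719  0.22818988  0.30990722]
 [-0.30144709  0.0719567  -0.95076384]]
[[0,0,0.1,0,0,33,100],[0,0,0,0,1,34,100],[0,0.1,0.1,1,0,33,100]]
3 [499.5 135.4  99.5]
```

View pics/w1.png

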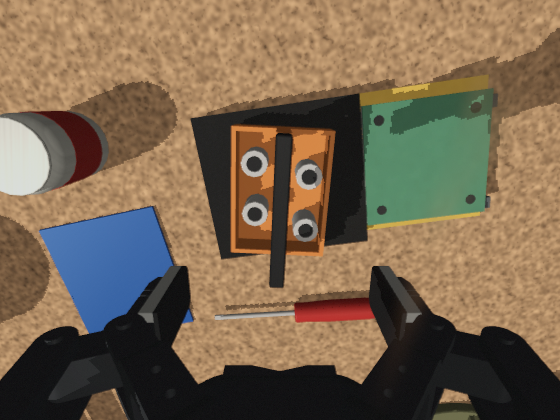

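Run:
```python
from h import *
def sh(n,px,z):
    P=w("wrist",px,z)[:,:2]*1000; e=np.diff(np.r_[P,P[:1]],axis=0)
    print(n,np.round(P).tolist(),"c",np.round(P.mean(0),1),"len",np.round(np.hypot(*e.T)),"ang",np.round(np.degrees(np.arctan2(e[:,1],e[:,0])),1))
sh("deck",[[192,117],[360,94],[367,240],[222,258]],.035)
sh("plate",[[361,103],[494,88],[487,213],[368,227]],.036)
sh("handle",[[285,135],[276,287]],.126)
sh("tray",[[231,125],[335,130],[323,255],[232,250]],.065)
sh("tin",[[20,155]],.09)
```

```text
deck [[586.0, 198.0], [568.0, 40.0], [421.0, 57.0], [438.0, 214.0]] c [503.2 127.2] len [159. 148. 158. 149.] ang [-96.4 173.6  83.9  -6.2]
plate [[560.0, 41.0], [544.0, -80.0], [422.0, -69.0], [436.0, 54.0]] c [490.5 -13.5] len [122. 123. 123. 125.] ang [-97.7 174.9  83.4  -5.8]
handle [[557.0, 116.0], [444.0, 151.0]] c [500.5 133.6] len [118. 118.] ang [163. -17.]
tray [[571.0, 159.0], [545.0, 73.0], [430.0, 107.0], [457.0, 192.0]] c [501.  133.1] len [ 90. 120.  89. 118.] ang [-106.5  163.7   72.6  -16.1]
tin [[590.0, 327.0]] c [589.5 326.8] len [0.] ang [0.]
```

Emit:
drive_tool([
  [[0,0,0,0,0,33,100],[0,0,0,0,0,34,100],[0,0,0,0,0,33,100],[0,0,0,0,0,0,60],[0,0,0,0,0,0,0],[0,0,0,0,0,0,0],[0,0,0,0,0,0,0],[0,0,0,0,0,0,0],[0,0,0,0,0,0,0]],
])

```text
t: 3.0
tool_pos: [0.4988, 0.1353, 0.1008]
orientation: [-0.0, 0.993, -0.122, 0.0]
contact_force: [-0.1, 3.0, 3.4]
finger_gap: 0.0108
gripper_force: 63.1
```

Run:
```python
from h import *
O=ori(-8);M=ori(-2)
p,r=plan([((499,135,115),ori(-14),0,10),((499,135,150),ori(-14),0,15),((492,157,150),ori(-13),0,12),((434,337,150),ori(-3),0,22),((428,356,148),M,0,10),((427,357,90),M,0,15),((427,357,72),M,0,7),((427,357,69.6),M,0,3)],rd=1)
```

```text
[[0,0,0,0.1,0.1,-7.1,0],[0,0,0,0.1,0.1,-7.1,0],[0,0,0,0,0,-11.7,0],[0,0,0,0,0,-11.6,0],[0,0,0,0,0,-11.7,0],[0,0,-0.5,-6,-9.8,0,0],[0,0,-0.5,-6,-9.9,0,0],[0,0,-1.1,-10.8,-18,0,0],[0,0,-1.1,-10.4,-18.3,0,0],[0,0,-1.1,-10.1,-18.4,0,0],[0,0,-1.1,-9.7,-18.6,0,0],[0,0,-1.1,-9.3,-18.8,0,0],[0,0,-1.1,-9,-19,0,0],[0,0,-1.1,-8.6,-19.2,0,0],[0,0,-1.1,-8.2,-19.4,0,0],[0,0,-1.2,-7.9,-19.5,0.1,0],[0,0,-0.3,-2.3,-6.2,0.7,0],[0,0,-0.3,-2.3,-6.2,0.6,0],[0,0,-0.4,-2.3,-6.3,0.7,0],[0,0,0,-0.3,-0.2,14.5,0]]
[[0,0,0,-0.3,-0.2,14.5,0],[0,0,0,-0.2,-0.3,14.5,0],[0,0,0,-0.3,-0.2,14.5,0],[0,0,0,0,0,6,0],[0,0,0,0,0,6,0],[0,0,0,0,0,6,0],[0,0,0,0,0,2.4,0]]
27 [427.  357.   69.6]
```

Emit:
drive_tool([
  [[0,0,0,0,0,-7,0],[0,0,0,0,0,-7,0],[0,0,0,0,0,-12,0],[0,0,0,0,0,-12,0],[0,0,0,0,0,-12,0],[0,0,-0.5,-6,-10,0,0],[0,0,-0.5,-6,-10,0,0],[0,0,-1,-11,-18,0,0],[0,0,-1,-10,-18,0,0],[0,0,-1,-10,-18,0,0],[0,0,-1,-10,-19,0,0],[0,0,-1,-9,-19,0,0],[0,0,-1,-9,-19,0,0],[0,0,-1,-9,-19,0,0],[0,0,-1,-8,-19,0,0],[0,0,-1,-8,-19,0,0],[0,0,-0.5,-3,-7,0,0],[0,0,-0.5,-2,-6,0,0],[0,0,-0.5,-2,-6,0,0],[0,0,0,0,0,0,0]],
])

```text
t: 5.0
tool_pos: [0.429, 0.3563, 0.1501]
orientation: [0.0, 1.0, -0.021, -0.0]
contact_force: [0.0, -0.9, -5.4]
finger_gap: 0.0106
gripper_force: 61.9
```

Run:
```python
from h import *
M=ori(-2)
print(cur())
plan([((427,357,90),M,0,15),((427,357,72),M,0,7),((427,357,69.6),M,0,3)],rd=1)
```

```text
(array([428.99413323, 356.28588845, 150.10522884]), Rotation.from_matrix(array([[ 9.99098998e-01, -4.24398356e-02, -2.29664454e-04],
                            [-4.24398611e-02, -9.99099017e-01, -1.07533014e-04],
                            [-2.24893847e-04,  1.17183054e-04, -9.99999968e-01]])), {'t': 5.0, 'joint_positions': array([6.27371881e-01, 3.95488924e-01, 1.59003852e+00, 5.21799317e-05,
       1.15631427e+00, 2.24059979e+00]), 'qd': array([-0.01703011, -0.00615262,  0.00716914, -0.00474259, -0.00203336,
       -0.00216389]), 'effort': array([ 8.62132553e-01, -5.99674881e+01, -3.59655368e+01,  5.51376049e-02,
        3.09272058e-03,  3.77430988e-02]), 'tool_pos': array([0.42899413, 0.35628589, 0.15010523]), 'orientation': array([ 5.61916759e-05,  9.99774723e-01, -2.12247056e-02, -1.13665181e-04]), 'contact_force': array([ 0.00706409, -0.93241046, -5.41355464]), 'ft_torque': array([-0.03067048, -0.01763457, -0.03729031]), 'gripper_force': 61.8817412853241, 'finger_gap': 0.010637244198318367})
[[0,0,-0.1,-0.4,-0.1,12,0],[0,0,-0.1,-0.4,-0.1,12,0],[0,0,-0.1,-0.4,-0.1,12,0],[0,0,-0.1,-0.4,-0.2,12.1,0],[0,0,0,-0.4,-0.1,12,0],[0,0,0,0,0,6,0],[0,0,0,0,0,6,0],[0,0,0,0,0,6,0],[0,0,0,0,0,2.4,0]]
9 [427.  357.   69.6]
```

Emit:
drive_tool([
  [[0,0,0,0,0,12,0],[0,0,0,0,0,12,0],[0,0,0,0,0,12,0],[0,0,0,0,0,12,0],[0,0,0,0,0,12,0],[0,0,0,0,0,6,0],[0,0,0,0,0,6,0],[0,0,0,0,0,5,0],[0,0,0,0,0,3,0],[0,0,0,0,0,0,0],[0,0,0,0,0,0,30],[0,0,0,0,0,0,100],[0,0,0,0,0,0,100],[0,0,0,0,0,0,100],[0,0,0,0,0,0,100],[0,0,0,0,0,-20,100],[0,0,0,0,0,-40,100],[0,0,0,0,0,-45,100],[0,0,0,0,0,-45,100]],
])

```text
t: 6.9
tool_pos: [0.4289, 0.3558, 0.222]
orientation: [0.0, 1.0, -0.022, -0.0]
contact_force: [0.5, 0.3, -0.2]
finger_gap: 0.0853
gripper_force: 0.0
```

Run:
```python
from h import *
b=np.array([528,-281]);h=54
d=np.array([np.cos(np.radians(h)),np.sin(np.radians(h))])
g=np.r_[b-122*d,63.5]; O=ori(h,45); z=O.apply([0,0,1]); tcp=g+19*z; print(g,tcp)
# via: stand-off 110 back along tool z
pre=tcp-110*z
plan([((560,0,240),ori(20,10),100,44),(pre,O,100,42)],rd=0)
```

```text
[ 456.29019922 -379.70007331   63.5       ] [ 464.18711104 -368.83090666   50.06497116]
[[0.2,1.1,-2.5,16,39,-2,100],[0.2,1.1,-2.5,15,40,-2,100],[0.2,1.1,-2.5,13,40,-2,100],[0.2,1.1,-2.5,11,41,-2,100],[0.2,1.1,-2.5,9,41,-1,100],[0.2,1.1,-2.5,8,41,-1,100],[0.3,1.1,-2.5,6,42,-2,100],[0.2,1.1,-2.5,4,42,-2,100],[0.3,1.1,-2.4,2,41,-1,100],[1.3,2.8,-2.6,-25,30,5,100],[1.3,2.8,-2.5,-26,29,3,100],[1.3,2.8,-2.6,-27,28,1,100],[1.3,2.8,-2.5,-29,26,-1,100],[1.3,2.8,-2.6,-30,25,-3,100],[1.3,2.9,-2.5,-31,24,-5,100],[1.3,2.8,-2.6,-31,22,-7,100],[1.3,2.9,-2.5,-32,20,-9,100],[1.4,2.8,-2.6,-32,19,-11,100],[1.3,2.9,-2.5,-33,17,-13,100],[1.4,2.8,-2.6,-33,15,-14,100]]
[[1.3,2.9,-2.5,-32,14,-17,100]]
21 [ 418.6 -431.9  128.4]
```

Emit:
drive_tool([
  [[0.2,1.1,-2.5,16,39,-2,100],[0.2,1.1,-2.5,15,40,-2,100],[0.2,1.1,-2.5,13,40,-2,100],[0.2,1.1,-2.5,11,41,-2,100],[0.2,1.1,-2.5,9,41,-1,100],[0.2,1.1,-2.5,8,41,-1,100],[0.3,1.1,-2.5,6,42,-2,100],[0.2,1.1,-2.5,4,42,-2,100],[0.3,1.1,-2.4,2,41,-1,100],[1.3,2.8,-2.6,-25,30,5,100],[1.3,2.8,-2.5,-26,29,3,100],[1.3,2.8,-2.6,-27,28,1,100],[1.3,2.8,-2.5,-29,26,-1,100],[1.3,2.8,-2.6,-30,25,-3,100],[1.3,2.9,-2.5,-31,24,-5,100],[1.3,2.8,-2.6,-31,22,-7,100],[1.3,2.9,-2.5,-32,20,-9,100],[1.4,2.8,-2.6,-32,19,-11,100],[1.3,2.9,-2.5,-33,17,-13,100],[1.4,2.8,-2.6,-33,15,-14,100]],
])

```text
t: 8.9
tool_pos: [0.4292, -0.3973, 0.1354]
orientation: [-0.161, 0.842, 0.402, 0.322]
contact_force: [1.2, -0.6, 1.2]
finger_gap: 0.0851
gripper_force: 0.0
```

Run:
```python
from h import *
im=env.camera("wrist"); cv2.imwrite("pics/w2.png",im[:,:,::-1])
i=env.camera_info("wrist"); np.savez("w2.npz",**i)
p,r,s=cur();print(p,r.as_matrix().round(3),s["joint_positions"].round(2))
```

```text
[ 426.66938894 -401.28990996  131.87292165] [[ 0.469  0.78   0.414]
 [ 0.57  -0.625  0.533]
 [ 0.674 -0.014 -0.738]] [-1.08  0.63  1.44  0.67  1.46 -0.61]
```

View pics/w2.png

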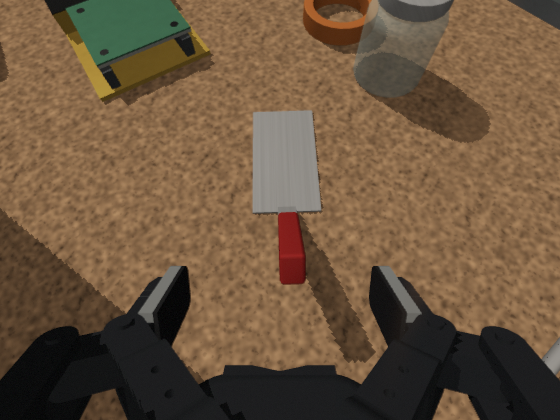

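Run:
```python
from h import *
i=dict(np.load("w2.npz"))
P=w("",[[253,111],[313,111],[320,211],[254,212]],.003,i)*1000; print(P.round(), P.mean(0).round(1))
a=P[0]+P[1]-P[2]-P[3]; h=np.degrees(np.arctan2(a[1],a[0])); print(h)
b=P.mean(0)[:2]; d=np.array([np.cos(np.radians(h)),np.sin(np.radians(h))])
g=np.r_[b-122*d,63.5]
x=cv2.projectPoints(np.r_[b-62*d-.7071*120*d,85+8]/1000,i["rvec"],i["tvec"],i["camera_matrix"],None)[0];print("handle end",x,g)
O=ori(h,45); z=O.apply([0,0,1]); tcp=g+19*z; print(tcp)
plan([(tcp-75*z,O,100,30),(tcp,O,100,25),(tcp,O,0,25,7)],rd=0)
```

```text
[[ 538. -213.    3.]
 [ 592. -258.    3.]
 [ 513. -359.    3.]
 [ 461. -318.    3.]] [ 525.9 -287.     3. ]
52.78257000744785
handle end [[[293.08455588 273.91846675]]] [ 452.14342171 -384.19726251   63.5       ]
[ 460.26948337 -373.49833163   50.06497116]
[[0.2,1.3,-0.8,-13,5,7,100],[0.2,1.3,-0.8,-14,5,7,100],[0,0,0,0,0,25,100],[0,0,0,0,0,25,100],[0,0,0,0,0,25,100],[0,0,0,0,0,0,0],[0,0,0,0,0,0,0],[0,0,0,0,0,0,0],[0,0,0,0,0,0,0],[0,0,0,0,0,0,0],[0,0,0,0,0,0,0],[0,0,0,0,0,0,0]]
12 [ 460.1 -373.1   50.1]
```

Emit:
drive_tool([
  [[0.2,1.3,-0.8,-13,5,7,100],[0.2,1.3,-0.8,-14,5,7,100],[0,0,0,0,0,25,100],[0,0,0,0,0,25,100],[0,0,0,0,0,25,100],[0,0,0,0,0,0,50],[0,0,0,0,0,0,0],[0,0,0,0,0,0,0],[0,0,0,0,0,0,0],[0,0,0,0,0,0,0],[0,0,0,0,0,0,0],[0,0,0,0,0,0,0]],
])

```text
t: 10.15
tool_pos: [0.4633, -0.3684, 0.0543]
orientation: [-0.168, 0.829, 0.411, 0.341]
contact_force: [-2.7, -2.2, 5.9]
finger_gap: 0.0168
gripper_force: 61.9
```

Run:
```python
from h import *
im=env.camera("wrist"); cv2.imwrite("pics/w3.png",im[:,:,::-1]); np.savez("w3.npz",**env.camera_info("wrist"))
im=env.camera("side"); cv2.imwrite("pics/s3.png",cv2.resize(im[130:,:,:],None,fx=1.4,fy=1.4)[:,:,::-1])
p,r,s=cur();print(p,r.as_matrix().round(3),s["joint_positions"].round(2),s["contact_force"],s["finger_gap"])
```

```text
[ 463.32592095 -368.47455721   54.29322085] [[ 0.43   0.795  0.428]
 [ 0.566 -0.607  0.558]
 [ 0.703  0.002 -0.711]] [-1.01  0.75  1.48  0.74  1.33 -0.7 ] [-2.81463849 -2.92396091  6.10084892] 0.017216063416022487
```

View pics/w3.png

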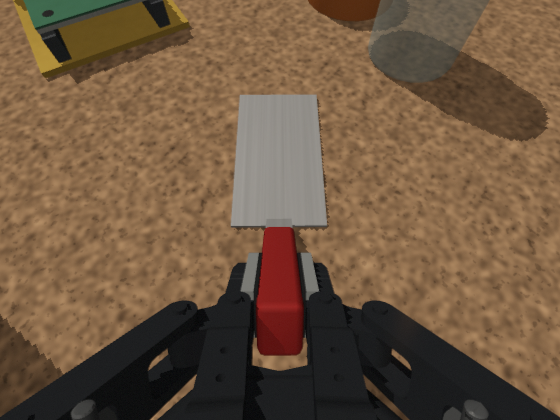

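View pics/s3.png

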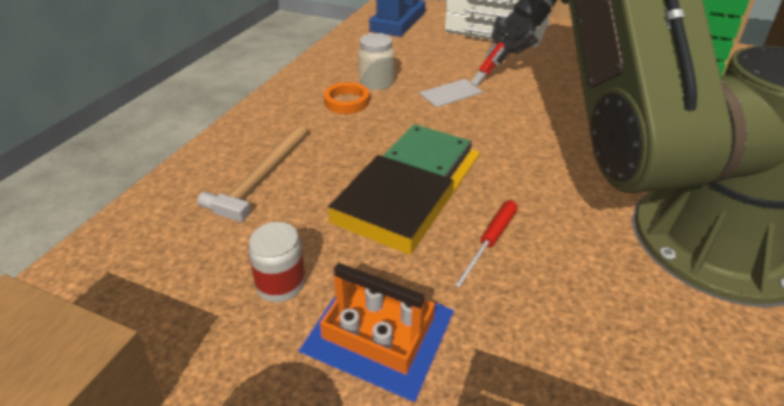

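```bash
cat > kin.py <<'E'
from h import *
from scipy.optimize import least_squares
def fk(q,k,s4=1):
    a1,d1,L2,L3,off,L=k
    B=R.from_euler('z',q[0]); W=R.from_euler('y',q[1]).apply([0,0,L2])+R.from_euler('y',q[1]+q[2]).apply([off,0,L3])+[a1,0,d1]
    O=B*R.from_euler('y',q[1]+q[2])*R.from_euler('z',s4*q[3])*R.from_euler('y',q[4])*R.from_euler('z',q[5]+np.pi/2*SG)
    return B.apply(W)+O.apply([0,0,L]),O
SG=1
D=[([-1.35762,.300442,1.52154,0,1.32072,-.066587],[.15183,-.52840,.23075]),([.2,.26,1.65,0,1.23,2.01],[.49886,.1366,.19949]),
([.62737,.39549,1.59004,0,1.15631,2.2406],[.42899,.35629,.15011]),([-1.08,.63,1.44,.67,1.46,-.61],[.42667,-.40129,.13187]),([-1.01,.75,1.48,.74,1.33,-.70],[.46333,-.36847,.05429])]
best=None
for s4 in(1,-1):
    f=least_squares(lambda k:np.ravel([fk(q,k,s4)[0]-p for q,p in D]),[0.1,.4,.4,.4,0,.25])
    if best is None or f.cost<best[0].cost: best=(f,s4)
K,S4=best[0].x,best[1]
def ik(p,O,q0):
    e=lambda q:np.r_[(fk(q,K,S4)[0]-p)*5,(fk(q,K,S4)[1].inv()*O).as_rotvec()]
    f=least_squares(e,q0); return f.x,f.cost
E
python3 - <<'E'
from kin import *
import kin
p,r,s=cur(); q=s["joint_positions"]
for sg in(1,-1):
    kin.SG=sg; print(sg,np.degrees((fk(q,K,S4)[1].inv()*r).magnitude()))
print(K.round(4),S4,best[0].cost**.5)
i=dict(np.load("w3.npz"))
P=w("",[[239,95],[317,95],[326,226],[232,226]],.003,i)*1000;b=P.mean(0)[:2]
a=P[0]+P[1]-P[2]-P[3];h=np.degrees(np.arctan2(a[1],a[0]));print(P.round(1),b,h)
Rt=R.from_euler('z',h,degrees=True)  # turner frame in world
print("tcp in turner",Rt.inv().apply(p-np.r_[b,0]),"rot",np.degrees((Rt.inv()*r).as_rotvec()), (Rt.inv()*r).as_matrix().round(3))
P=w("",[[42,76],[187,22]],.006,i)*1000;print("stand rear",P)
E
```

```text
1 4.9458647972577095e-14
-1 179.99999999999997
[-0.0213  0.242   0.5028  0.4573  0.0804  0.3005] 1 0.04444286139966885
[[ 541.1 -209.1    3. ]
 [ 597.7 -252.     3. ]
 [ 518.6 -354.8    3. ]
 [ 464.4 -313.5    3. ]] [ 530.44420397 -282.35123072] 53.06143850309845
tcp in turner [-109.17197415    1.8897991    54.29322085] rot [166.22303885  -0.51104613  68.33672743] [[ 0.711 -0.007  0.703]
 [-0.003 -1.    -0.007]
 [ 0.703  0.002 -0.711]]
stand rear [[407.25233128 -81.43308316   6.        ]
 [554.65556124 -92.67002975   6.        ]]
```

```bash
python3 - <<'E'
import re
t=open("kin.py").read()
t=t.replace("a1,d1,L2,L3,off,L=k","a1,d1,L2,L3,off,L,o2,lat=k").replace("[0,0,L2]","[o2,0,L2]").replace("+[a1,0,d1]","+[a1,lat,d1]").replace("[0.1,.4,.4,.4,0,.25]","[0.1,.4,.4,.4,0,.25,0,0]")
open("kin.py","w").write(t)
E
cat > path.py <<'E'
from kin import *
step=np.array([494.6,48.,0]); H=84.2; RS=R.from_euler('z',H,degrees=True)
p0,r0=np.array([463.33,-368.47,54.29]),R.from_quat([.829,.411,.341,-.168])
TT=np.array([-109,0.,54.3]); RREL=ori(0,45.3)
def tool(F,th,dy=0):
    "TCP pose for blade front top edge at stand (x,z)=F mm, nose-down pitch th deg"
    Rt=RS*R.from_euler('y',th,degrees=True)
    f=step+RS.apply([F[0],dy,F[1]])           # front top edge
    o=f-Rt.apply([65,0,3]); return o+Rt.apply(TT),Rt*RREL
E
python3 - <<'E'
from path import *
print(K.round(4),S4,best[0].cost, [np.round((fk(q,K,S4)[0]-p)*1000,1) for q,p in D])
q=cur()[2]["joint_positions"]
for F,th in [((-170,90),0),((-170,22),0),((-8,22),0),((-8,25),30),((-8,25),60),((-8,25),90),((-8,25),105),((-8,25),115),((20,45),100)]:
    p,O=tool(F,th); q,c=ik(p/1000,O,q); print(F,th,p.round(),q.round(2),round(c,6))
E
```

```text
[0.0104 0.2178 0.4337 0.4276 0.0506 0.2451 0.0083 0.036 ] 1 6.86874127256706e-06 [array([-0.7,  0.4, -1.5]), array([0.4, 1.3, 0.2]), array([ 0. , -0.8,  1. ]), array([ 0.6, -1. ,  1.7]), array([-0.4,  0.7, -1.5])]
(-170, 90) 0 [ 460. -294.  141.] [-0.87  0.67  1.38  0.54  1.69 -0.87] 0.0
(-170, 22) 0 [ 460. -294.   73.] [-0.87  0.76  1.4   0.54  1.59 -0.93] 0.0
(-8, 22) 0 [ 476. -133.   73.] [-0.65  0.61  1.69  0.66  1.38 -0.87] 0.0
(-8, 25) 30 [481. -84. 156.] [-0.38  0.28  1.76  0.28  1.19 -0.39] 0.0
(-8, 25) 60 [489.  -2. 201.] [ 0.05  0.23  1.71 -0.27  1.26  0.24] 0.0
(-8, 25) 90 [499.  91. 199.] [ 0.41  0.47  1.54 -0.66  1.58  0.66] 0.0
(-8, 25) 105 [503. 134. 180.] [ 0.52  0.65  1.44 -0.79  1.76  0.77] 0.0
(-8, 25) 115 [506. 159. 161.] [ 0.58  0.78  1.36 -0.87  1.89  0.81] 0.0
(20, 45) 100 [505. 148. 207.] [ 0.53  0.59  1.4  -0.74  1.77  0.72] 0.0
```

Run:
```python
from path import *
p,r,_=cur()
a=tool((-175,22),0)
plan([(p+[0,0,60],r,0,20),(a[0]+[0,0,45],a[1],0,20,9),(a[0],a[1],0,20),(a[0],a[1],0,20,3)],rd=0)
```

```text
[[0,0,0,14,0,-14,0],[0,0,0,14,0,-14,0],[0,0,0,14,0,-15,0],[2.5,0.1,-2.5,5,-5,4,0],[2.5,0.1,-2.5,5,-5,4,0],[2.5,0.1,-2.5,5,-4,4,0],[2.5,0.1,-2.4,5,-4,4,0],[2.5,0,-2.5,5,-3,5,0],[2.5,0.1,-2.4,5,-3,5,0],[2.5,0,-2.5,5,-3,5,0],[2.5,0.1,-2.4,6,-2,5,0],[2.4,0,-2.5,5,-2,5,0],[0,0,0,-11,0,10,0],[0,0,0,-10,0,11,0],[0,0,0,-11,0,10,0],[0,0,0,0,0,0,0],[0,0,0,0,0,0,0],[0,0,0,0,0,0,0]]
18 [ 458.9 -299.7   73.4]
```

Emit:
drive_tool([
  [[0,0,0,14,0,-14,0],[0,0,0,14,0,-14,0],[0,0,0,14,0,-15,0],[2.5,0.1,-2.5,5,-5,4,0],[2.5,0.1,-2.5,5,-5,4,0],[2.5,0.1,-2.5,5,-4,4,0],[2.5,0.1,-2.4,5,-4,4,0],[2.5,0,-2.5,5,-3,5,0],[2.5,0.1,-2.4,5,-3,5,0],[2.5,0,-2.5,5,-3,5,0],[2.5,0.1,-2.4,6,-2,5,0],[2.4,0,-2.5,5,-2,5,0],[0,0,0,-11,0,10,0],[0,0,0,-10,0,11,0],[0,0,0,-11,0,10,0],[0,0,0,0,0,0,0],[0,0,0,0,0,0,0],[0,0,0,0,0,0,0]],
])

```text
t: 12.05
tool_pos: [0.4589, -0.2994, 0.0731]
orientation: [-0.258, 0.685, 0.619, 0.286]
contact_force: [0.0, -0.8, -2.8]
finger_gap: 0.0174
gripper_force: 60.7
```

Run:
```python
from path import *
im=env.camera("wrist"); cv2.imwrite("pics/w4.png",im[:,:,::-1]); np.savez("w4.npz",**env.camera_info("wrist"))
p,r,s=cur();a=tool((-175,22),0);print(p-a[0],np.degrees((r.inv()*a[1]).as_rotvec()),s["joint_positions"].round(2),s["contact_force"],s["finger_gap"])
# blade corners expected / stand corners expected
Rt=r*RREL.inv();o=p-Rt.apply(TT)
B=o+Rt.apply([[65,35,3],[65,-35,3],[-65,-35,3],[-65,35,3]])
S=step+RS.apply([[-135,75,6],[-135,-75,6],[-130,45,30],[-130,-45,30],[0,75,35],[0,-75,35],[-122,60,36],[-122,-60,36]])
print(proj("wrist",B/1000).round(),proj("wrist",S/1000).round())
```

```text
[-0.35699358 -0.22071727 -0.10642215] [0.00141962 0.01229019 0.00302471] [-0.88  0.77  1.39  0.53  1.6  -0.93] [-0.3125091   0.2858263  -3.07921556] 0.0175176275717636
[[240.  96.]
 [317.  96.]
 [327. 227.]
 [230. 227.]] [[205.  80.]
 [352.  80.]
 [232.  56.]
 [326.  56.]
 [213. -25.]
 [345. -25.]
 [216.  44.]
 [342.  44.]]
```

View pics/w4.png

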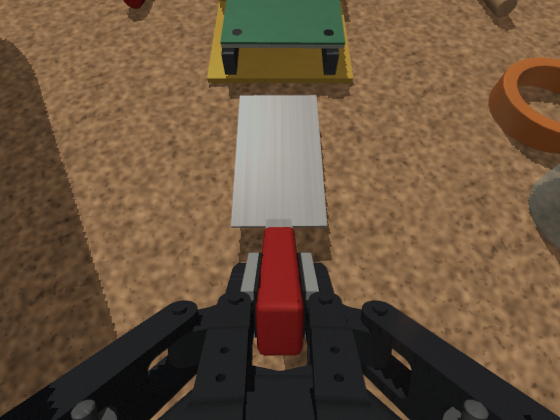

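Run:
```python
from path import *
a=tool((-9,22),0,-1)
plan([(a[0],a[1],0,12)],rd=1)
```

```text
[[0,0,0,8.4,0.1,8.4,0],[0,0,0,8.4,0.1,8.4,0],[0,0,0,8.4,0.1,8.4,0],[0,0,0,8.3,0.1,8.4,0],[0,0,0,8.4,0.1,8.4,0],[0,0,0,8.3,0.1,8.5,0],[0,0,0,8.4,0.1,8.4,0],[0,0,0,8.3,0.1,8.5,0],[0,0,0,8.4,0.1,8.4,0],[0,0,0,8.3,0.1,8.5,0],[0,0,0,8.4,0.1,8.4,0],[0,0,0,8.3,0.1,8.5,0],[0,0,0,8.4,0.1,8.4,0],[0,0,0,8.3,0,8.5,0]]
14 [ 477.1 -134.2   73.3]
```

Emit:
drive_tool([
  [[0,0,0,8.4,0.1,8.4,0],[0,0,0,8.4,0.1,8.4,0],[0,0,0,8.4,0.1,8.4,0],[0,0,0,8.4,0.1,8.4,0],[0,0,0,8.4,0.1,8.4,0],[0,0,0,8.3,0.1,8.5,0],[0,0,0,8.3,0.1,8.5,0],[0,0,0,8.3,0.1,8.5,0],[0,0,0,8.3,0.1,8.5,0],[0,0,0,8.4,0.1,8.4,0],[0,0,0,8.4,0.1,8.4,0],[0,0,0,8.3,0.1,8.5,0],[0,0,0,8.4,0.1,8.4,0],[0,0,0,8.3,0,8.5,0],[0,0,0,0,0,0,0]],
])

```text
t: 13.6
tool_pos: [0.4768, -0.1323, 0.0728]
orientation: [-0.259, 0.684, 0.619, 0.285]
contact_force: [-0.2, -0.5, -2.4]
finger_gap: 0.0171
gripper_force: 60.9
```

Run:
```python
from path import *
p,r,s=cur();a=tool((-9,22),0,-1);print(p-a[0],s["contact_force"],s["finger_gap"])
ws=[]
for th in range(5,75,5): 
    x=tool((-8,22+3*min(1,th/20)),th,-1); ws.append((x[0],x[1],0,40))
plan(ws,rd=1)
```

```text
[-0.26915137  1.86090257 -0.51455881] [-0.1669668  -0.47987098 -2.36372621] 0.017076195125895095
[[-0.1,-5,0,14.6,0.4,-8.3,0],[0,-5,0,14.7,0.1,-7.5,0],[0,-5,0,14.7,0,-7.5,0],[0,-5,0,14.6,0,-7.5,0],[0,-5,0,14.3,0,-6.9,0],[0,-5,0,14.3,0,-6.8,0],[0,-5,0,14.2,0,-6.9,0],[0,-5,0,14.3,0,-6.9,0],[0,-5,0,14.2,0,-6.8,0],[0,-5,0,14.3,0,-6.9,0],[0,-5,0,14.2,0,-6.9,0],[0,-5,0,14.3,0,-6.9,0],[0,-5,0,14.3,0,-6.8,0],[0,-5,0,14.2,0.1,-6.9,0]]
14 [493.7  28.7 206.1]
```

Emit:
drive_tool([
  [[0,-5,0,14.6,0,-8,0],[0,-5,0,14.7,0,-7.5,0],[0,-5,0,14.7,0,-7.5,0],[0,-5,0,14.6,0,-7.5,0],[0,-5,0,14.3,0,-6.9,0],[0,-5,0,14.3,0,-6.9,0],[0,-5,0,14.3,0,-6.9,0],[0,-5,0,14.3,0,-6.9,0],[0,-5,0,14.3,0,-6.9,0],[0,0,0,0,0,0,0],[0,0,0,0,0,0,0]],
])

```text
t: 14.7
tool_pos: [0.4856, -0.0471, 0.1841]
orientation: [-0.003, 0.741, 0.671, 0.002]
contact_force: [1.0, -1.3, -3.7]
finger_gap: 0.0174
gripper_force: 60.7
```

Run:
```python
from path import *
ims=[env.camera(n) for n in("wrist","side")]; 
cv2.imwrite("pics/w5.png",np.hstack([cv2.resize(ims[0],(400,300)),cv2.resize(ims[1][150:330,170:410],(400,300))])[:,:,::-1])
p,r,s=cur();a=tool((-8,25),45,-1);print(p-a[0],np.degrees((r.inv()*a[1]).as_rotvec()),s["contact_force"],s["finger_gap"],s["gripper_force"])
ws=[]
for th in range(50,101,5): 
    x=tool((-8,25),th,-1); ws.append((x[0],x[1],0,40))
plan(ws,rd=1)
```

```text
[-0.65043518 -1.61650356 -0.64421171] [-0.1148694  -0.10282885 -0.02536892] [ 0.3770235  -0.04669779 -3.33325325] 0.01757962423277539 60.75381517410278
[[-0.1,-5.1,0,15.9,0.5,-7.5,0],[0,-5,0,14.3,0,-6.9,0],[0,-5,0,14.2,-0.1,-6.9,0],[0,-5,0,14.3,0,-6.8,0],[0,-5,0,14.3,0,-6.9,0],[0,-5,0,14.2,0,-6.9,0],[0,-5,0,14.3,0,-6.9,0],[0,-5,0,14.2,0,-6.9,0],[0,-5,0,14.3,0,-6.8,0],[0,-5,0,14.2,0,-6.9,0],[0,-5,0,14.3,0,-6.9,0]]
11 [502.9 120.3 187.4]
```

View pics/w5.png

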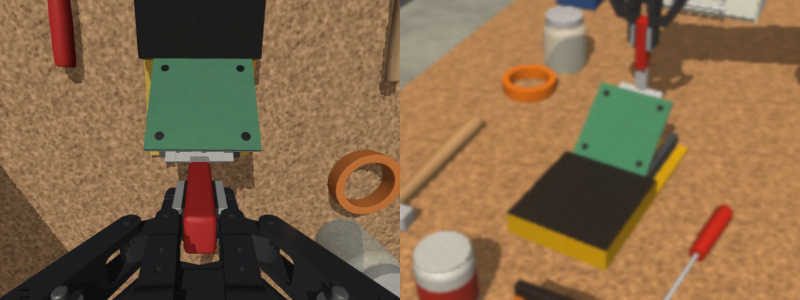

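Emit:
drive_tool([
  [[0,-5,0,15.5,0.5,-7.4,0],[0,-5,0,14.3,0,-6.9,0],[0,-5,0,14.3,0,-6.9,0],[0,-5,0,14.3,0,-6.9,0],[0,-5,0,14.3,0,-6.9,0],[0,-5,0,14.3,0,-6.9,0],[0,-3,0,8.6,0,-4.1,0],[0,-3,0,8.6,0,-4.1,0],[0,-3,0,8.6,0,-4.1,0],[0,-3,0,8.6,0,-4.1,0],[0,-3,0,8.6,0,-4.1,0],[0,-3,0,8.6,0,-4.1,0],[0,-3,0,8.6,0,-4.1,0],[0,-3,0,8.6,0,-4.1,0],[0,-3,0,8.6,0,-4.1,0],[0,0,0,0,0,0,0],[0,0,0,0,0,0,0],[0,0,0,0,0,0,0]],
])

```text
t: 16.6
tool_pos: [0.5038, 0.1251, 0.1832]
orientation: [0.317, 0.653, 0.59, -0.353]
contact_force: [-1.9, 1.8, 4.5]
finger_gap: 0.0174
gripper_force: 61.6
```

Run:
```python
from path import *
p,r,s=cur();a=tool((-8,25),102,-1);print(p-a[0],np.degrees((r.inv()*a[1]).as_rotvec()),s["contact_force"],s["finger_gap"],s["joint_positions"].round(2))
im=env.camera("top"); hsv=cv2.cvtColor(im,cv2.COLOR_RGB2HSV)
print("green top",(cv2.inRange(hsv,(60,60,40),(85,255,255))[180:270,180:315]>0).sum())
im=env.camera("side"); hsv=cv2.cvtColor(im,cv2.COLOR_RGB2HSV)
g=cv2.inRange(hsv,(60,60,40),(85,255,255))[150:330,170:410]; print("green side",(g>0).sum())
cv2.imwrite("pics/s6.png",cv2.resize(im[130:350,150:430],(800,600))[:,:,::-1])
a=im[200:300,230:340]; print(a.reshape(-1,3).mean(0))
```

```text
[ 0.27686543 -0.75635741 -1.37932023] [-0.18244871 -0.02019556  0.05318031] [-1.87528478  1.78643076  4.51158991] 0.0173799064119961 [ 0.5   0.62  1.45 -0.77  1.73  0.75]
green top 1
green side 567
[106.40954545  85.22718182  51.79263636]
```

View pics/s6.png

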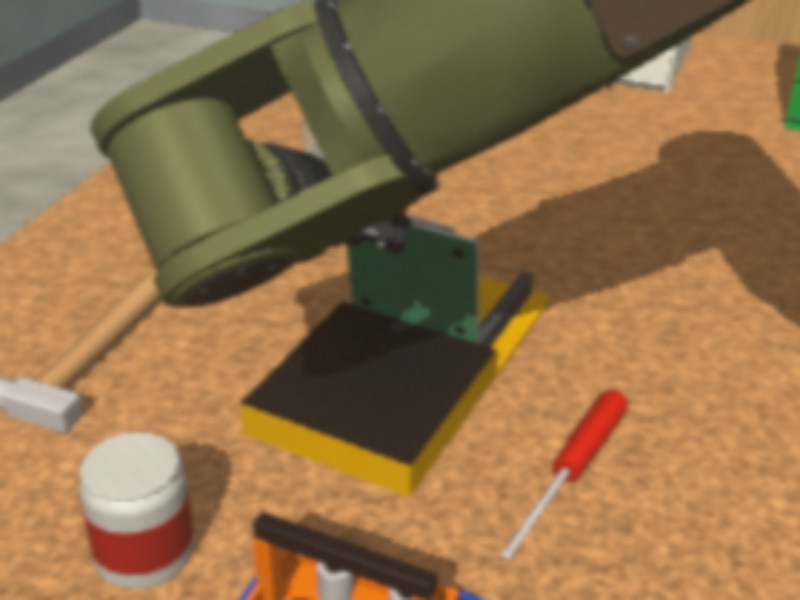

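Run:
```python
from path import *
ws=[]
for F,th in [((-11,26),102),((-14,28),103),((-14,28),106),((-14,28),109),((-14,28),112)]: 
    x=tool(F,th,-1); ws.append((x[0],x[1],0,40))
plan(ws,*tool((-8,25),102,-1),rd=1)
```

```text
[[0,0,0,-2.5,0,2,0],[0,-1,0,-0.5,0,-0.1,0],[0,-3,0,8.5,0,-4.3,0],[0,-3,0,8.5,0,-4.3,0],[0,-3,0,8.4,0,-4.2,0]]
5 [505.6 146.1 170.1]
```

Emit:
drive_tool([
  [[0,0,0,-2.5,0,2,0],[0,-1,0,-0.5,0,-0.1,0],[0,-3,0,8.5,0,-4.3,0],[0,-3,0,8.5,0,-4.3,0],[0,-3,0,8.4,0,-4.2,0],[0,0,0,0,0,0,0],[0,0,0,0,0,0,0],[0,0,0,0,0,0,0],[0,0,0,0,0,0,0]],
])

```text
t: 17.6
tool_pos: [0.5059, 0.1459, 0.1694]
orientation: [0.368, 0.62, 0.56, -0.407]
contact_force: [-0.2, 1.1, -2.8]
finger_gap: 0.0175
gripper_force: 61.0
```

```bash
cat > chk.py <<'E'
from path import *
p,r,s=cur();print(p.round(1),s["contact_force"].round(1),s["finger_gap"],s["joint_positions"].round(2))
im=env.camera("side"); hsv=cv2.cvtColor(im,cv2.COLOR_RGB2HSV)
m=cv2.inRange(hsv,(60,60,25),(85,255,255)); m[:150]=0;m[330:]=0;m[:,:170]=0;m[:,410:]=0
print("green side",(m>0).sum(),np.argwhere(m).mean(0) if m.any() else "")
P=step+RS.apply([[a,b,36] for a in range(-120,161,20) for b in(-40,0,40)])
for n in("side","top"):
    I=env.camera(n); uv=proj(n,P/1000).round().astype(int)
    print(n); print(np.array([I[v,u] for u,v in uv]).reshape(-1,9))
E
python3 chk.py
```

```text
[505.9 145.9 169.4] [-0.2  1.1 -2.8] 0.017486068195467688 [ 0.55  0.73  1.39 -0.86  1.84  0.79]
green side 0 
side
[[ 59  57  37 176 127  80 111  81  51]
 [ 58  56  46 107  78  50 109  79  50]
 [ 72  70  65 131 100  29 131  99  19]
 [ 76  74  69  78  74  70 129  97  19]
 [ 69  66  63  77  75  71 128  97  19]
 [ 47  45  42  84  77  66 126  96  21]
 [ 52  50  47 118 115 106 104 100  92]
 [119 117 108 117 114 106 115 113 103]
 [119 115 106 116 113 105 115 112 103]
 [118 115 106 199 194 179 118 114 105]
 [116 114 105 209 203 189 154 151 139]
 [115 112 104 146 143 131  97  93  86]
 [ 56  58  48  73  75  64 114 124 106]
 [ 42  36  30  41  35  27  51  44  37]
 [ 42  34  27  45  37  30  52  44  37]]
top
[[198 157  77 137 102  38 141 107  46]
 [138 105  53 139 108  49 146 113  57]
 [122  94  45 140 104  45 141 109  50]
 [136 107  48 139 108  52 136 106  47]
 [134 103  42 140 110  48 134 103  46]
 [133 101  48 104  92  82 133 103  47]
 [124 117 108  99  89  89 126 111  94]
 [121 115 109  92  85  82 111 106 100]
 [161 154 147 103  96  90 127 118 111]
 [138 130 123 121 113 111 133 126 118]
 [135 130 122 116  76  73 137 130 122]
 [129 123 115 126  33  31 145 135 128]
 [100  94  85 127  27  29 162 155 146]
 [ 22  20  24 127  29  29  32  28  32]
 [ 15  17  14 129  36  34  36  34  29]]
```

Run:
```python
from path import *
q=cur()[2]["joint_positions"]
ws=[]
for F,th,v in [((-14,28),112,20),((-24,60),108,18),((-60,110),70,22),((-120,120),30,22),((-175,100),0,22)]:
    x=tool(F,th,-1); q,c=ik(x[0]/1000,x[1],q); print(q.round(2),round(c,5)); ws.append((x[0],x[1],0,v))
plan(ws+[(p0+[0,0,55],r0,0,22),(p0+[0,0,8],r0,0,14),(p0+[0,0,1],r0,0,4)],rd=0)
```

```text
[ 0.56  0.73  1.39 -0.86  1.84  0.8 ] 0.0
[ 0.52  0.62  1.43 -0.84  1.82  0.73] 0.0
[ 0.09  0.17  1.59 -0.43  1.48  0.25] 0.0
[-0.58  0.25  1.55  0.24  1.47 -0.52] 0.0
[-0.87  0.66  1.36  0.54  1.71 -0.86] 0.0
[[0,-0.1,0,-1,0,0,0],[0,1.3,0,-15,0,1,0],[0,1.4,0,-15,0,0,0],[0,1.3,0,-14,0,1,0],[0,4.8,0,-18,0,12,0],[0,4.7,0,-19,0,10,0],[0,4.8,0,-19,0,9,0],[0,4.7,0,-20,0,7,0],[0,4.8,0,-21,0,6,0],[0,4.7,0,-21,0,4,0],[0,4.8,0,-21,0,2,0],[0,4.7,0,-21,0,0,0],[0,4.4,0,-16,0,12,0],[0,4.5,0,-17,0,11,0],[0,4.4,0,-17,0,10,0],[0,4.5,0,-18,0,8,0],[0,4.4,0,-19,0,7,0],[0,4.5,0,-19,0,5,0],[0,4.4,0,-19,0,4,0],[0,4.5,0,-20,0,2,0]]
[[0,4.4,0,-19,0,1,0],[0,4.3,0,-18,0,10,0],[0,4.3,0,-19,0,8,0],[0,4.3,0,-19,0,7,0],[0,4.3,0,-20,0,6,0],[0,4.3,0,-20,0,4,0],[0,4.3,0,-21,0,3,0],[0,4.2,0,-21,0,1,0],[-4.5,-0.1,4.4,-16,2,-4,0],[-4.5,-0.1,4.5,-15,3,-4,0],[-4.5,-0.1,4.4,-15,5,-3,0],[-4.4,-0.2,4.5,-14,6,-3,0],[-4.5,-0.1,4.4,-14,8,-2,0],[0,0,0,-8,0,8,0],[0,0,0,-8,0,8,0],[0,0,0,-9,0,9,0],[0,0,0,-8,0,8,0],[0,0,0,-3,0,3,0],[0,0,0,-2,0,2,0]]
39 [ 463.4 -368.6   55.8]
```

Emit:
drive_tool([
  [[0,0,0,-1,0,0,0],[0,1.3,0,-15,0,1,0],[0,1.4,0,-15,0,0,0],[0,1.3,0,-14,0,1,0],[0,4.8,0,-18,0,12,0],[0,4.7,0,-19,0,10,0],[0,4.8,0,-19,0,9,0],[0,4.7,0,-20,0,7,0],[0,4.8,0,-21,0,6,0],[0,4.7,0,-21,0,4,0],[0,4.8,0,-21,0,2,0],[0,4.7,0,-21,0,0,0],[0,4.4,0,-16,0,12,0],[0,4.5,0,-17,0,11,0],[0,4.4,0,-17,0,10,0],[0,4.5,0,-18,0,8,0],[0,4.4,0,-19,0,7,0],[0,4.5,0,-19,0,5,0],[0,4.4,0,-19,0,4,0],[0,4.5,0,-20,0,2,0]],
])

```text
t: 19.75
tool_pos: [0.4726, -0.1781, 0.2555]
orientation: [-0.065, 0.738, 0.668, 0.071]
contact_force: [0.1, 0.0, -1.9]
finger_gap: 0.0173
gripper_force: 60.8
```

Emit:
drive_tool([
  [[0,4.4,0,-19,0,1,0],[0,4.3,0,-18,0,10,0],[0,4.3,0,-19,0,8,0],[0,4.3,0,-19,0,7,0],[0,4.3,0,-20,0,6,0],[0,4.3,0,-20,0,4,0],[0,4.3,0,-21,0,3,0],[0,4.2,0,-21,0,1,0],[-4.5,-0.1,4.4,-16,2,-4,0],[-4.5,-0.1,4.5,-15,3,-4,0],[-4.5,-0.1,4.4,-15,5,-3,0],[-4.4,-0.2,4.5,-14,6,-3,0],[-4.5,-0.1,4.4,-14,8,-2,0],[0,0,0,0,0,0,0],[0,0,0,0,0,0,0]],
])

```text
t: 21.25
tool_pos: [0.4633, -0.3678, 0.109]
orientation: [-0.169, 0.828, 0.412, 0.341]
contact_force: [-0.5, 0.9, -2.3]
finger_gap: 0.0175
gripper_force: 60.9
```

```bash
python3 chk.py
python3 - <<'E'
from path import *
plan([(p0+[0,0,8],r0,0,14),(p0+[0,0,0],r0,0,4)],rd=1)
E
```

```text
[ 463.3 -367.8  109. ] [-0.5  0.9 -2.3] 0.01746476168569443 [-1.01  0.66  1.47  0.73  1.4  -0.64]
green side 0 
side
[[176 128  82 186 134  86 186 133  85]
 [ 69  61  57 175 126  80 183 132  83]
 [ 67  61  56 222 167  25 218 162  22]
 [ 73  67  62 219 164  22 217 163  26]
 [ 66  60  57 218 164  27 215 161  25]
 [ 67  61  57 217 162  24 212 158  25]
 [198 193 178 196 190 175 171 166 153]
 [199 194 180 195 189 175 191 186 172]
 [197 192 177 193 188 173 191 185 172]
 [196 190 176 196 191 176 195 190 175]
 [194 189 174 196 190 176 197 193 177]
 [192 187 173 197 193 178  94  89  81]
 [ 91  97  82 125 129 115 107 116  99]
 [ 54  45  37  54  46  39  54  46  39]
 [ 56  46  39  53  44  36  55  47  39]]
top
[[190 152  73 205 165  82 186 147  69]
 [186 148  74 200 160  74 184 145  67]
 [183 144  73 199 159  75 178 139  61]
 [198 157  75 198 158  75 176 135  59]
 [197 155  72 194 156  72 158 121  58]
 [130 100  45 138 104  45 133 103  46]
 [190 182 172 175 163 148 175 163 148]
 [195 187 177 197 186 178 166 160 149]
 [195 187 179 193 184 176 188 180 171]
 [192 184 174 194 185 176 192 182 174]
 [193 184 175 196 188 178 194 182 173]
 [189 181 171 196 186 177 173 164 153]
 [152 144 136 152 142 133 155 145 136]
 [ 33  25  24  36  31  33  41  41  34]
 [ 42  36  33  43  35  30  37  34  35]]
[[0,0,0,-8.4,0,8.1,0],[0,0,0,-8.4,0,8.2,0],[0,0,0.1,-8.4,0,8.1,0],[-0.1,0,0,-8.5,0,8.2,0],[0,0,0,-2.8,0,2.8,0],[0,0,0,-2.8,-0.1,2.9,0]]
6 [ 463.3 -368.4   54.3]
```

Emit:
drive_tool([
  [[0,0,0,-8.4,0,8.1,0],[0,0,0,-8.4,0,8.2,0],[0,0,0,-8.4,0,8.1,0],[0,0,0,-8.4,0,8.2,0],[0,0,0,-2.8,0,2.8,0],[0,0,0,-2.8,0,2.8,0],[0,0,0,0,0,0,0],[0,0,0,0,0,0,0]],
])

```text
t: 22.2
tool_pos: [0.4632, -0.3691, 0.0543]
orientation: [-0.168, 0.829, 0.411, 0.341]
contact_force: [-1.4, -0.2, 2.6]
finger_gap: 0.0172
gripper_force: 61.3
```

Blade touches the bench (force rose from −2.3 to +2.6 N). Release and back off along the handle.

Emit:
drive_tool([
  [[0,0,0,0,0,0,20],[0,0,0,0,0,0,40],[0,0,0,0,0,0,100],[0,0,0,0,0,0,100],[0,0,0,0,0,0,100],[0,0,0,0,0,-10,100],[0,0,0,0,0,-25,100],[0,0,0,0,0,-35,100],[0,0,0,0,0,-35,100],[0,0,0,0,0,0,100],[0,0,0,0,0,0,100],[0,0,0,0,0,0,100]],
])

```text
t: 23.4
tool_pos: [0.4182, -0.4269, 0.1278]
orientation: [-0.169, 0.829, 0.411, 0.341]
contact_force: [0.1, 0.3, 0.2]
finger_gap: 0.0853
gripper_force: 0.0
```

Run:
```python
from path import *
p,r,s=cur();print(p,s["contact_force"],s["finger_gap"])
# blade, gray/steel mask in the wrist image -> rectangle on bench
im=env.camera("wrist");i=env.camera_info("wrist");hsv=cv2.cvtColor(im,cv2.COLOR_RGB2HSV)
m=cv2.inRange(hsv,(0,0,110),(180,45,255));m[:60]=0;m[260:]=0;m[:,:180]=0;m[:,380:]=0
c=max(cv2.findContours(m,0,1)[0],key=cv2.contourArea)[:,0]
P=(w("",c,.003,i)[:,:2]*1000).astype(np.float32);print("blade",cv2.minAreaRect(P))
# plate on deck and tray from top
im=env.camera("top");hsv=cv2.cvtColor(im,cv2.COLOR_RGB2HSV)
m=cv2.inRange(hsv,(0,0,120),(180,60,255));k=np.zeros_like(m);k[185:265,185:310]=1;m*=k
c=max(cv2.findContours(m,0,1)[0],key=cv2.contourArea)[:,0]
P=(w("top",c,.041)[:,:2]*1000).astype(np.float32);q=cv2.minAreaRect(P);print("plate",q,RS.inv().apply(np.r_[q[0],0]-step))
m=cv2.inRange(hsv,(3,120,90),(15,255,255));k=np.zeros_like(m);k[205:290,110:185]=1;m*=k
c=np.vstack(cv2.findContours(m,0,1)[0])[:,0]
P=(w("top",c,.034)[:,:2]*1000).astype(np.float32);print("tray",cv2.minAreaRect(P))
```

```text
[ 418.19286405 -426.85716654  127.77536499] [0.13682395 0.25903038 0.16221428] 0.08534480135158444
blade ((530.6246948242188, -283.3319396972656), (128.65231323242188, 69.64973449707031), 52.77023696899414)
plate ((503.7263488769531, 105.5511474609375), (122.82710266113281, 123.05990600585938), 84.0638427734375) [58.1788014  -3.26372258  0.        ]
tray ((431.3025207519531, 345.1728210449219), (238.0945281982422, 209.9963836669922), 2.5547821521759033)
```

```bash
python3 -c "
from station import env
print(env.job_done())"
```

```text
the job is handed in; nothing more can be done
None
```

I handed the job in at about 24 s, with no verdict returned. The tray is standing on the mat with all four sockets in it. The plate is lying green side down on the deck, its middle 58 mm past the step and 3 mm off the centre line. The turner is flat on the bench about where it started. I judged the tray's final position by eye from the side camera, because my last measurement of it was contaminated.

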